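# Set the bench peg and slip the clarinet barrel on it

### The job

Take the straight bench peg out of the wooden stand, feel for the bore in the bench mount's socket and press the peg straight in past its spring ball until the collar sits fully down on the socket, never bearing hard on it. Then slip the wooden clarinet barrel down over the peg's post so that it stands on the collar, and let go; leave the tapered peg in its stand and the oil bottle and mouthpiece where they are.

Things in the scene. Friction and masses are not known exactly. Their poses are not given: they have to be found in the camera images.
- mount: Bench mount, fixed: dark steel plate 100 (x) x 120 (y) x 10 mm; on it an 82 mm steel disc held by two strap clamps at +y and -y (31 mm high), and on the disc a round aluminium socket, 56 mm diameter, its flat top 52 mm above the bench. The socket does not give. Origin: centre of the plate's underside, z up.
- socket_face (a point): Point on the mount's own axis, level with the socket's flat top (52 mm up). In that top is an upright blind bore, 15.5 mm wide, 32 mm deep, with a sharp mouth. The socket was clamped by eye: the bore's centre lies 3 to 4.5 mm from this point in any direction, not measured. A spring ball 12 mm down the bore stands 2 mm proud; pushing past it takes a few newtons.
- stand: Wooden stand, fixed to the bench, a block 50 mm (x) by 130 mm (y) by 34 mm high with three 18 mm through holes in a row along its y axis at -42, 0 and +42 mm. The two pegs hang by their collars in the outer holes, either way round; the middle hole is empty. Origin: centre of its underside.
- bench_peg: Straight bench peg, loose, plain steel, about 150 g, 93 mm tall: 14 mm plain shank with square-edged foot from 0 to 30 mm, 28 mm collar from 30 to 36, 13 mm cylindrical post from 36 to 86, rounded nose above. Origin: centre of the shank's foot, z to the nose. Foot is 4 mm above the bench in the stand, 22 mm when home in the socket.
- taper_peg: The tapered peg, a bystander: same shank and collar, but its post is a cone, 22 mm wide at the collar and 10 mm at the top, 90 mm tall in all. Origin: centre of the shank's foot. It stays in the stand.
- barrel: Clarinet barrel, dark turned wood with a steel ring at each end, loose, upright, 62 mm tall, 31 mm diameter at the ends, 33 mm at the middle, about 70 g, with a straight open bore of about 17 mm right through. Origin: centre of the lower end; z along the bore. Both ends are alike.
- oil: Amber oil bottle, 26 mm diameter, 80 mm tall, standing; bystander. Origin: centre of its underside.
- mouthpiece: Black mouthpiece standing on its shank, 33 x 30 mm, 95 mm tall; bystander. Origin: centre of its underside.

How it is judged:
On the way:
1. the bench peg is home in the socket, upright, and the barrel is not on it yet (z of bench_peg in the frame of mount below 0.0235 m and horizontal distance between bench_peg and mount below 0.007 m and angle between bench_peg's own z axis and vertical below 0.05 rad and horizontal distance between barrel and bench_peg above 0.04 m), for 0.2 s.
At the end, for the whole second after the job is handed in: The bench peg stands in the bore with its collar down on the socket (within 1.5 mm, upright within 0.05 rad, foot within 7 mm of the mount's centre), and the barrel stands upright over its post on the collar (within 3 mm in height, 5 mm sideways, 0.08 rad), both at rest (z of bench_peg in the frame of mount below 0.0235 m and horizontal distance between bench_peg and mount below 0.007 m and angle between bench_peg's own z axis and vertical below 0.05 rad and z of barrel in the frame of bench_peg between 0.033 and 0.039 m and horizontal distance between barrel and bench_peg below 0.005 m and angle between barrel's own z axis and vertical below 0.08 rad and linear speed of each of barrel, bench_peg below 0.02 m/s); the robot touches nothing.
It fails at once if the bench peg bears on the mount with more than 70 N (contact force between bench_peg and mount above 70 N).
It fails at once if the tapered peg is moved more than 15 mm (distance of taper_peg from where it was at the start of the episode above 0.015 m).
It fails at once if the oil bottle is moved more than 15 mm (distance of oil from where it was at the start of the episode above 0.015 m).
It fails at once if the mouthpiece is moved more than 15 mm (distance of mouthpiece from where it was at the start of the episode above 0.015 m).
It also fails if it takes over 67 s, if anything falls off the work surface, if the arm or the gripper's body presses on something with over 40 N, if the wrist force passes 120 N, or if a joint passes its speed limit or range.

### The arm

A 6-joint arm with a two-finger parallel gripper is mounted at the origin on a cart in front of the work surface, level with it; the furniture and walls round the work are solid. World frame = base frame: x ahead of the robot, y to its left, z up, the work surface at z = 0. Lengths are in m, angles in rad, forces in N, time in s.
With the tool pointing down it reaches from about 0.3 to 0.85 m from the base axis. Payload 4.2 kg.
Tool frame: the origin (TCP) lies midway between the tips of the shut fingers; the grasp point (between the pads) lies 19 mm behind it; z points along the fingers, y is the line along which they close (so a half turn about z gives the same grasp; the last joint's range is limited). The gripper opens to 91 mm and grips with 3 to 60 N. Pads are 32 mm wide; open, the fingers measure 118 mm over their backs; the gripper's body (76 mm by 178 mm) begins 60 mm behind the grasp point.
Start: joints at [-1.292, 0.32, 1.565, -0, 1.257, -0.02], TCP at [0.169, -0.55, 0.214] pointing down, gripper open.
Joint ranges: [-3.11, 3.11], [-0.84, 2.01], [0.21, 2.61], [-1.34, 4.49], [0.05, 2.63], [-2.56, 2.56]. Speed limits (rad/s): [2.57, 2.57, 3.14, 3.14, 3.14, 3.14].

### API

Orientations are given as a unit quaternion [x, y, z, w].
In Python, from plant import telemetry, vision, workorder gives the robot as it stands.
- The arm moves only by the tool drive_tool, never from a script. Its argument "targets" is a list of rows, each a list of 7 numbers: the gripper's target within -1 to 1 (shut at 1, half-way at 0, fully open at -1), then the shift along the world's x, y, z in units of 25 mm (1.0 is 25 mm), then the turn, a rotation vector about the world's x, y, z in units of 5 degrees (1.0 is 5 degrees). A call has 1 to 20 rows; each row shifts and turns the commanded pose from where the row before left it; what a row does not reach is not made up. A row lasts 1/12 s, in which the tool goes at most 41.7 mm and 7.16 degrees, less where a joint would pass 70% of its speed; a pose out of reach is approached as far as the arm can. A call is refused whole if a number of a shift passes 1 or a number of a turn 1, either way. A call with a gripper value outside its range is refused whole. The fingers move at their own pace and stop on an object; "squeeze" is the grip in N (left out, the last holds). Time passes only in rows, so rows that do not move let the fingers close. It gives the time, the measured TCP pose, the force, the opening and the grip force at its end, in the units of the state.
- telemetry.get_state(): the state, without advancing time (a new reading comes with each control period).
- vision.capture(name): name is "scene" or "side" or "wrist"; returns a dict with "img" (400x640x3 uint8, red, green, blue), "intrinsics" (3x3 intrinsics, pixels), "R" (3x3) and "t" (3): a world point X has camera coordinates R X + t; the wrist camera has in their place "mount" (4x4, takes a point from camera to tool coordinates, whose origin is the TCP and whose axes are the flange's). Camera axes: x right, y down, z forward; pixel columns grow to the right and rows downward; lengths in m; the calibration is good to about 2 mm. A picture is of the moment at which its call begins: read the wrist's pose just before it. There is no depth.
- workorder.job_done(): hands the job in; it is judged then, once.
The state is a dict: "t": time; "joints": joint angles; "joint_velocities": joint speeds; "tau": joint torques, N m; "tcp_pos": TCP position; "orientation": TCP orientation; "contact_force": force on the tool from outside, world axes, zero at the start; "torque": the same for the moment, N m; "opening": finger opening in m; "grasp_force": force on a finger pad.
Only numpy, scipy, OpenCV 4.12 (cv2) and the standard library are available. Lean on these libraries where they do the work, as an engineer would, in place of code of your own. Each camera call takes 0.05 s, during which the arm holds its last target. There are 200 camera calls.

## Working session

There is one attempt and no reset: what is moved stays moved. The work goes in short steps, Python scripts to look and compute and a tool call to move; the robot and the scene stay as the last step left them, time stands still between calls to the robot, and variables do not carry over. Pictures are saved under pics/ and viewed, at most 10 in all, crops included, and the job is handed in when it is done.

Besides the shell and the picture viewer there is one more tool, called by a JSON object that holds its "op" and its "data". drive_tool: Moves the arm, as the interface text tells. Its arguments: {"type":"object","properties":{"targets":{"type":"array"},"squeeze":{"type":"number"}},"required":["targets"]}

```bash
mkdir -p pics; cat > h.py <<'E'
import numpy as np, cv2
from scipy.spatial.transform import Rotation as Ro
from plant import telemetry, vision, workorder
def ray(c,uv,st=None):
    K=np.array(c["intrinsics"]);d=np.linalg.inv(K)@np.array([uv[0],uv[1],1.])
    if "R" in c:
        R=np.array(c["R"]);t=np.array(c["t"]);return -R.T@t,R.T@d
    M=np.array(c["mount"]);Rt=Ro.from_quat(st["orientation"]).as_matrix()
    return np.array(st["tcp_pos"])+Rt@M[:3,3],Rt@M[:3,:3]@d
def at_z(c,uv,z,st=None):
    o,d=ray(c,uv,st);return o+d*(z-o[2])/d[2]
def proj(c,X,st=None):
    K=np.array(c["intrinsics"]);X=np.array(X,float)
    if "R" in c: p=np.array(c["R"])@X+np.array(c["t"])
    else:
        M=np.array(c["mount"]);Rt=Ro.from_quat(st["orientation"]).as_matrix()
        p=M[:3,:3].T@(Rt.T@(X-np.array(st["tcp_pos"]))-M[:3,3])
    q=K@p;return q[:2]/q[2]
def save(c,n): cv2.imwrite("pics/"+n,c["img"][:,:,::-1])
E
python3 - <<'E'
from h import *
import pickle
s=telemetry.get_state();print(s)
C={}
for n in("scene","side","wrist"):
    c=vision.capture(n);C[n]=c;save(c,n+"0.png")
    if "R" in c: print(n,ray(c,(320,200)))
pickle.dump((C,s),open("c0.pkl","wb"))
E
```

```text
{'t': 0.0, 'joints': array([-1.29201250e+00,  3.20315443e-01,  1.56564122e+00, -2.24549734e-06,
        1.25735738e+00, -1.99851076e-02]), 'joint_velocities': array([-0.00058491,  0.00079831,  0.00139316,  0.00017705,  0.00047442,
        0.00063397]), 'tau': array([ 2.19281195e-03, -4.12462091e+01, -2.31971258e+01,  7.28881918e-02,
        4.57613810e-02, -1.43461580e-04]), 'tcp_pos': array([ 0.16912527, -0.54906809,  0.21312141]), 'orientation': array([ 9.88862457e-01,  1.48829769e-01, -1.12121405e-04, -8.53359546e-04]), 'contact_force': array([-0.30757274, -0.18889111,  0.17419388]), 'torque': array([-0.01843348, -0.00757817,  0.02811124]), 'grasp_force': 0.0, 'opening': 0.09105534348818065}
scene (array([ 0.27657884, -0.36657643,  0.62551536]), array([ 0.33456066,  0.69211867, -0.63961255]))
side (array([0.25930539, 0.94023035, 0.43102053]), array([ 0.37349443, -0.82107439, -0.43175186]))
```

View pics/scene0.png

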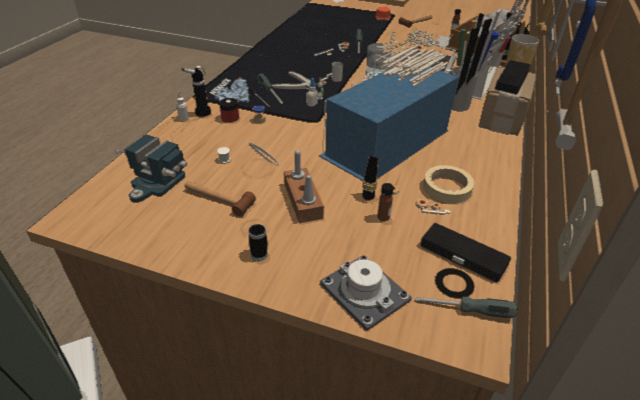

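View pics/side0.png

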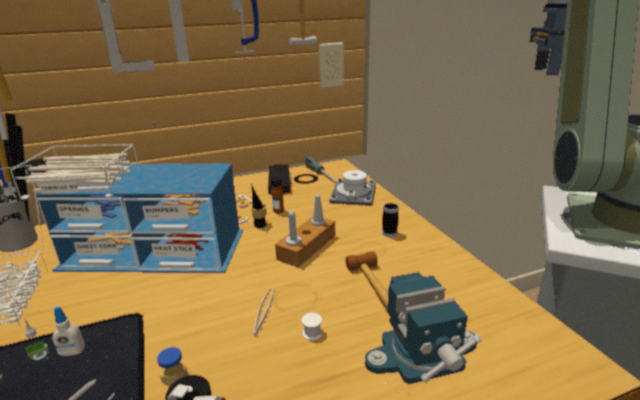

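The scene picture shows the stand at about (303,195), with a slim peg at (297,165) and what looks like the cone peg at (308,190). The barrel is at (258,243), the mount at (366,285), the oil at (385,205) and the mouthpiece at (371,178). The side view agrees. Next I'll enlarge both.

```bash
python3 - <<'E'
from h import *
import pickle
C,s=pickle.load(open("c0.pkl","rb"))
a=cv2.resize(C["scene"]["img"][140:330,240:420],None,fx=3,fy=3,interpolation=cv2.INTER_CUBIC)[:, :]
b=cv2.resize(C["side"]["img"][165:275,240:410],None,fx=4,fy=4,interpolation=cv2.INTER_CUBIC)
cv2.imwrite("pics/a1.png",a[:,:,::-1]);cv2.imwrite("pics/b1.png",b[:,:,::-1])
E
```

```text
(no output)
```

View pics/a1.png

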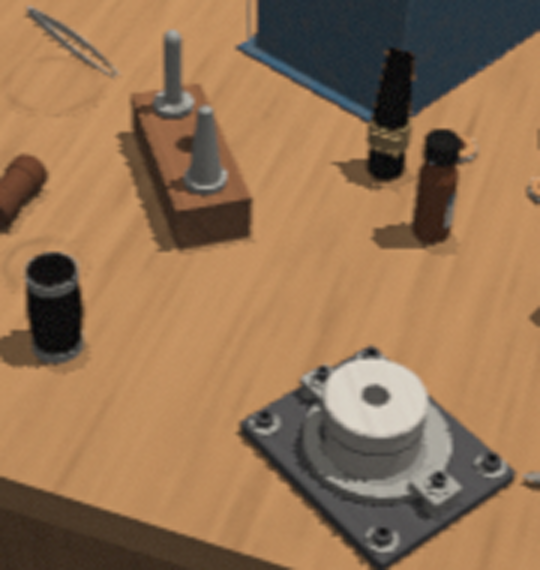

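View pics/b1.png

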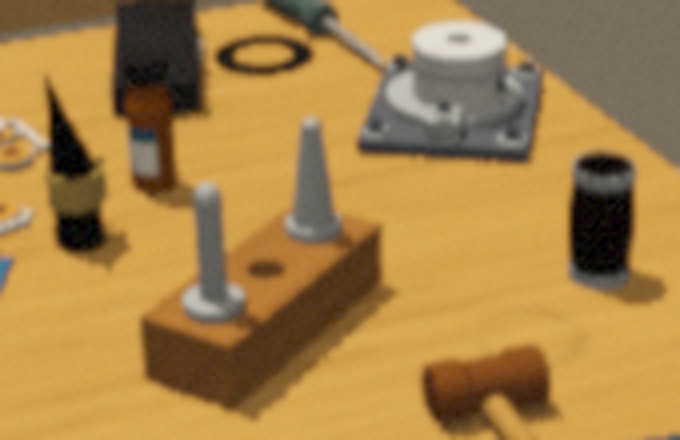

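Far peg = straight one (nose at scene (297,151), side (292,211)); near peg is the cone. Barrel top is at (257,229), the socket top at (365,272).

```bash
python3 - <<'E'
from h import *
import pickle
C,s=pickle.load(open("c0.pkl","rb"))
f=lambda p:(240+p[0]/3-.33,140+p[1]/3-.33); g=lambda p:(240+p[0]/4-.37,165+p[1]/4-.37)
def tri(a,b):
    o1,d1=ray(C["scene"],f(a));o2,d2=ray(C["side"],g(b))
    A=np.c_[d1,-d2];x=np.linalg.lstsq(A,o2-o1,rcond=None)[0]
    return (o1+d1*x[0]+o2+d2*x[1])/2
for n,a,b,z in [("nose",(172,33),(207,186),.097),("collar",(174,102),(213,298),.04),("tnose",(205,108),(311,120),.094),("tcollar",(206,178),(316,222),.04),("barreltop",(52,267),(604,167),.062),("socket",(375.5,397),(459,40),.052),("oil",(443,140),(150,95),.08)]:
    print(n,tri(a,b).round(4),at_z(C["scene"],f(a),z).round(4),at_z(C["side"],g(b),z).round(4))
q=[at_z(C["scene"],f(p),.01) for p in [(242,428),(372,348),(513,474),(382,567)]]
q=np.array(q);print(q.round(4),q.mean(0),np.linalg.norm(np.roll(q,-1,0)-q,axis=1))
for p in [(179,249),(250,204+30)]: print(at_z(C["scene"],f(p),0).round(4))
print(at_z(C["scene"],f((387,172)),0).round(4))
print(C["wrist"]["mount"])
E
```

```text
nose [0.5766 0.3642 0.0967] [0.5759 0.3634 0.097 ] [0.5769 0.3642 0.097 ]
collar [0.5771 0.3638 0.0396] [0.5764 0.363  0.04  ] [0.5773 0.3642 0.04  ]
tnose [0.5639 0.2814 0.0949] [0.5641 0.2822 0.094 ] [0.5651 0.2794 0.094 ]
tcollar [0.5638 0.2798 0.0392] [0.5634 0.2789 0.04  ] [0.5632 0.2811 0.04  ]
barreltop [0.4382 0.2161 0.0625] [0.4388 0.2168 0.062 ] [0.4379 0.2154 0.062 ]
socket [0.5669 0.0618 0.0516] [0.5663 0.0613 0.052 ] [0.5671 0.0623 0.052 ]
oil [0.6956 0.2176 0.0663] [0.6945 0.2092 0.08  ] [0.6683 0.2536 0.08  ]
[[ 0.5078  0.1031  0.01  ]
 [ 0.6044  0.1272  0.01  ]
 [ 0.629   0.0135  0.01  ]
 [ 0.5344 -0.0093  0.01  ]] [0.56887834 0.05861873 0.01      ] [0.09959516 0.11636209 0.09730338 0.11550823]
[0.5376 0.2638 0.    ]
[0.5861 0.2583 0.    ]
[0.701  0.2782 0.    ]
[[ 5.42212910e-04 -9.56602904e-01 -2.91394217e-01  8.20435548e-02]
 [ 9.99999836e-01  5.72391341e-04 -1.83201933e-05  1.13609510e-04]
 [ 1.84316677e-04 -2.91394159e-01  9.56603058e-01 -1.70928962e-01]
 [ 0.00000000e+00  0.00000000e+00  0.00000000e+00  1.00000000e+00]]
```

{"op": "drive_tool", "data": {"targets": [[-1,0.637,0.978,0,0,0,0.513],[-1,0.637,0.978,0,0,0,0.513],[-1,0.637,0.978,0,0,0,0.513],[-1,0.637,0.978,0,0,0,0.513],[-1,0.637,0.978,0,0,0,0.513],[-1,0.637,0.978,0,0,0,0.513],[-1,0.637,0.978,0,0,0,0.513],[-1,0.637,0.978,0,0,0,0.513],[-1,0.637,0.978,0,0,0,0.513],[-1,0.637,0.978,0,0,0,0.513],[-1,0.637,0.978,0,0,0,0.513],[-1,0.637,0.978,0,0,0,0.513],[-1,0.637,0.978,0,0,0,0.513],[-1,0.637,0.978,0,0,0,0.513],[-1,0.637,0.978,0,0,0,0.513],[-1,0.637,0.978,0,0,0,0.513],[-1,0.637,0.978,0,0,0,0.513],[-1,0.637,0.978,0,0,0,0.513],[-1,0.637,0.978,0,0,0,0.513],[-1,0.637,0.978,0,0,0,0.513]]}}

```text
t: 1.82
tcp_pos: [0.4881, -0.0591, 0.2138]
orientation: [0.826, 0.563, -0.0, -0.0]
contact_force: [1.3, -0.8, 0.0]
opening: 0.091
grasp_force: 0.0
```

{"op": "drive_tool", "data": {"targets": [[-1,0.637,0.978,0,0,0,0.513],[-1,0.637,0.978,0,0,0,0.513],[-1,0.637,0.978,0,0,0,0.513],[-1,0.637,0.978,0,0,0,0.513],[-1,0.637,0.978,0,0,0,0.513],[-1,0,0,0,0,0,0],[-1,0,0,0,0,0,0],[-1,0,0,0,0,0,0]]}}

```text
t: 2.48
tcp_pos: [0.5668, 0.0614, 0.2135]
orientation: [0.759, 0.651, -0.001, -0.0]
contact_force: [-0.4, -0.6, 0.2]
opening: 0.0909
grasp_force: 0.0
```

```bash
python3 - <<'E'
from h import *
import pickle
s=telemetry.get_state();c=vision.capture("wrist");pickle.dump((c,s),open("w1.pkl","wb"))
print(s["tcp_pos"],Ro.from_quat(s["orientation"]).as_matrix().round(4),s["joints"])
P,q=pickle.load(open("c0.pkl","rb"))
for p in [(325,165),(391,180)]: print(at_z(P["scene"],p,0))
for p in [(235,240)]: print(at_z(P["side"],p,0))
for X in [(.5669,.0618,.052)]: print(proj(c,X,s))
cv2.imwrite("pics/w1.png",cv2.resize(c["img"][60:360,120:520],None,fx=2,fy=2,interpolation=cv2.INTER_CUBIC)[:,:,::-1])
E
```

```text
[0.56678346 0.06136754 0.21349946] [[ 1.523e-01  9.883e-01 -1.400e-03]
 [ 9.883e-01 -1.523e-01 -6.000e-04]
 [-8.000e-04 -1.300e-03 -1.000e+00]] [ 8.79809227e-02  3.12965274e-01  1.57550460e+00 -5.38032425e-04
  1.25456631e+00  2.41018502e-01]
[0.66661138 0.4184133  0.        ]
[0.77491233 0.3097588  0.        ]
[0.71640121 0.35097805 0.        ]
[322.62875326 191.98824047]
```

View pics/w1.png

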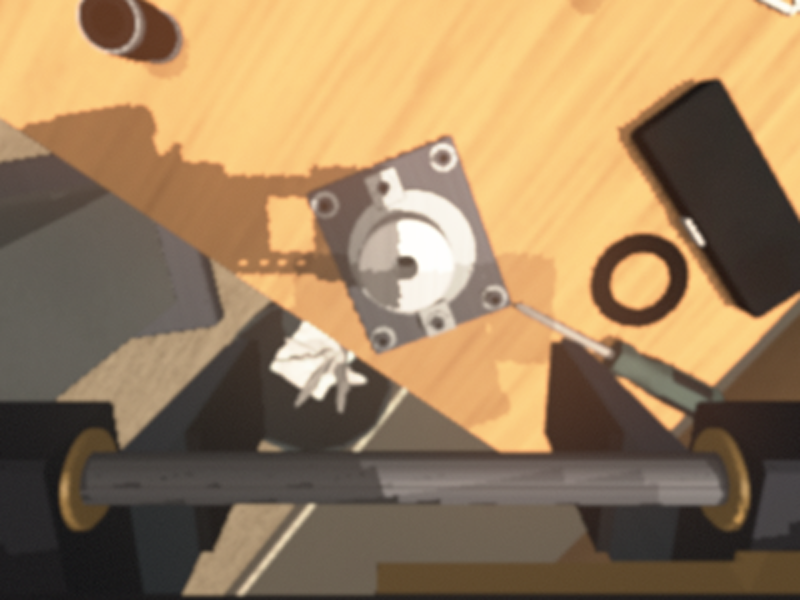

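The wrist view shows the bore at about pixel (323.5,193), within 1.5 mm of the estimate (≈(0.568,0.061)). Now over to the straight peg.

{"op": "drive_tool", "data": {"targets": [[-1,0.03,0.93,0,0,0,0],[-1,0.03,0.93,0,0,0,0],[-1,0.03,0.93,0,0,0,0],[-1,0.03,0.93,0,0,0,0],[-1,0.03,0.93,0,0,0,0],[-1,0.03,0.93,0,0,0,0],[-1,0.03,0.93,0,0,0,0],[-1,0.03,0.93,0,0,0,0],[-1,0.03,0.93,0,0,0,0],[-1,0.03,0.93,0,0,0,0],[-1,0.03,0.93,0,0,0,0],[-1,0.03,0.93,0,0,0,0],[-1,0.03,0.93,0,0,0,0],[-1,0,0,0,0,0,0],[-1,0,0,0,0,0,0],[-1,0,0,0,0,0,0]]}}

```text
t: 3.87
tcp_pos: [0.5772, 0.3624, 0.214]
orientation: [0.759, 0.651, -0.0, 0.0]
contact_force: [0.1, -0.7, 0.1]
opening: 0.0911
grasp_force: 0.0
```

```bash
python3 - <<'E'
from h import *
import pickle
s=telemetry.get_state();c=vision.capture("wrist");pickle.dump((c,s),open("w2.pkl","wb"))
print(s["tcp_pos"],s["orientation"])
for X in [(.577,.364,.097),(.577,.364,.04),(.564,.28,.04),(.564,.28,.094)]: print(proj(c,X,s))
cv2.imwrite("pics/w2.png",cv2.resize(c["img"][100:300,220:420],None,fx=3,fy=3,interpolation=cv2.INTER_CUBIC)[:,:,::-1])
E
```

```text
[0.5771597  0.36242501 0.21401721] [ 7.59401842e-01  6.50621684e-01 -4.14344088e-04  3.09561423e-04]
[322.10990024 201.36092859]
[322.07179014 188.60724026]
[322.05149764 252.54836739]
[322.08133144 273.71311475]
```

View pics/w2.png

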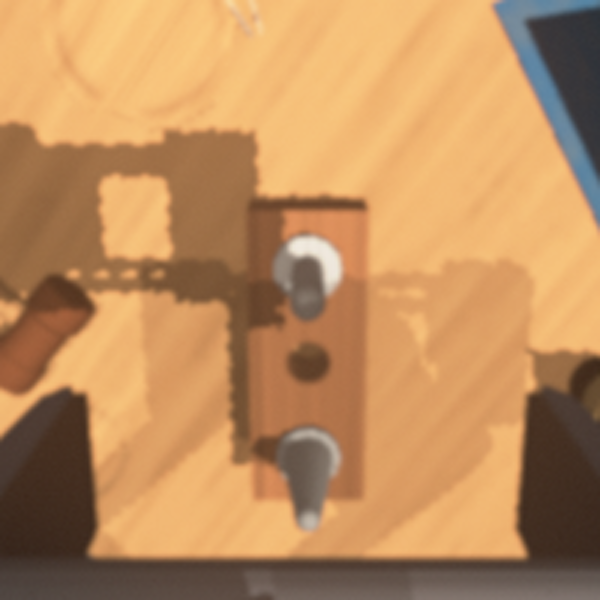

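Peg collar centre at full pixel (322.3,189.3), nose (322.3,200.3): matches (0.577,0.364) to within 1 mm. Descend and grip.

{"op": "drive_tool", "data": {"targets": [[-1,0,0.05,-0.95,0,0,0],[-1,0,0,-0.95,0,0,0],[-1,0,0,-0.95,0,0,0],[-1,0,0,-0.95,0,0,0],[-1,0,0,-0.95,0,0,0],[-1,0,0,-0.95,0,0,0],[-1,0,0,-0.94,0,0,0],[-1,0,0,0,0,0,0],[1,0,0,0,0,0,0],[1,0,0,0,0,0,0],[1,0,0,0,0,0,0],[1,0,0,0,0,0,0],[1,0,0,0,0,0,0],[1,0,0,0,0,0,0],[1,0,0,0,0,0,0],[1,0,0,0,0,0,0],[1,0,0,0,0,0,0],[1,0,0,0,0,0,0]], "squeeze": 40}}

```text
t: 5.42
tcp_pos: [0.5771, 0.3653, 0.0479]
orientation: [0.759, 0.651, -0.0, 0.0]
contact_force: [0.4, 0.7, 0.8]
opening: 0.0274
grasp_force: 0.0
```

{"op": "drive_tool", "data": {"targets": [[1,0,0,0,0,0,0],[1,0,0,0,0,0,0],[1,0,0,0,0,0,0],[1,0,0,0,0,0,0],[1,0,0,0,0,0,0],[1,0,0,0,0,0,0]]}}

```text
t: 5.92
tcp_pos: [0.5772, 0.3652, 0.0479]
orientation: [0.759, 0.651, 0.0, 0.0]
contact_force: [1.1, 0.3, -0.6]
opening: 0.0123
grasp_force: 40.0
```

{"op": "drive_tool", "data": {"targets": [[1,0,0,0.5,0,0,0],[1,0,0,0.9,0,0,0],[1,0,0,0.9,0,0,0],[1,0,0,0.9,0,0,0],[1,0,0,0.9,0,0,0],[1,0,0,0.9,0,0,0],[1,-0.03,-0.5,0,0,0,0],[1,-0.03,-0.97,0,0,0,0],[1,-0.03,-0.97,0,0,0,0],[1,-0.03,-0.97,0,0,0,0],[1,-0.03,-0.97,0,0,0,0],[1,-0.03,-0.97,0,0,0,0],[1,-0.03,-0.97,0,0,0,0],[1,-0.03,-0.97,0,0,0,0],[1,-0.03,-0.97,0,0,0,0],[1,-0.03,-0.97,0,0,0,0],[1,-0.03,-0.97,0,0,0,0],[1,-0.03,-0.97,0,0,0,0],[1,-0.03,-0.97,0,0,0,0],[1,0,0,0,0,0,0]]}}

```text
t: 7.58
tcp_pos: [0.5656, 0.057, 0.172]
orientation: [0.76, 0.65, -0.002, 0.0]
contact_force: [0.4, -0.3, -2.8]
opening: 0.0123
grasp_force: 40.0
```

{"op": "drive_tool", "data": {"targets": [[1,0,0,-0.7,0,0,0],[1,0,0,-0.8,0,0,0],[1,0,0,-0.8,0,0,0],[1,0,0,0,0,0,0],[1,0,0,0,0,0,0],[1,0,0,0,0,0,0]]}}

```text
t: 8.08
tcp_pos: [0.5676, 0.0617, 0.1161]
orientation: [0.759, 0.651, 0.0, 0.0]
contact_force: [-0.1, -0.4, -1.4]
opening: 0.0122
grasp_force: 40.0
```

```bash
python3 - <<'E'
from h import *
import pickle
s=telemetry.get_state();c=vision.capture("wrist");pickle.dump((c,s),open("w3.pkl","wb"))
print(s["tcp_pos"],s["orientation"],s["contact_force"])
f=np.array(s["tcp_pos"])
for X in [f-[0,0,.0439],f-[0,0,.0139],f+[0,0,.049],(.568,.061,.052)]: print(proj(c,X,s))
cv2.imwrite("pics/w3.png",cv2.resize(c["img"][140:290,240:400],None,fx=4,fy=4,interpolation=cv2.INTER_CUBIC)[:,:,::-1])
S=vision.capture("side");pickle.dump(S,open("s3.pkl","wb"))
E
```

```text
[0.56761045 0.06171934 0.11614283] [7.59011044e-01 6.51077605e-01 3.54193069e-04 2.50639443e-04] [-0.06510761 -0.4103847  -1.41440161]
[322.64102507 228.49968043]
[322.79195085 244.14145858]
[323.30835391 297.66088872]
[323.13706562 220.70460556]
```

View pics/w3.png

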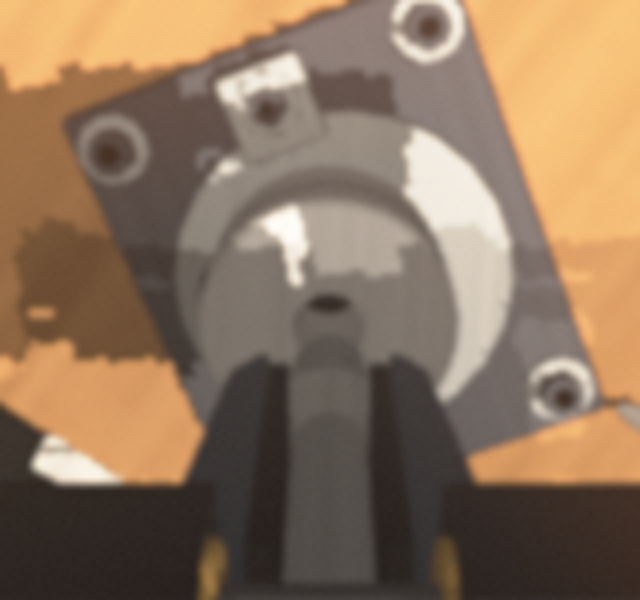

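The wrist crop shows the bore's dark sliver near crop (327,302), partly hidden by something about 14 mm wide. I don't see the collar where it should be, so I'll check the side view.

```bash
python3 - <<'E'
from h import *
import pickle
S=pickle.load(open("s3.pkl","rb"));c=vision.capture("scene")
a=cv2.resize(S["img"][120:260,250:400],(450,420),interpolation=cv2.INTER_CUBIC)
b=cv2.resize(c["img"][140:320,280:400],(280,420),interpolation=cv2.INTER_CUBIC)
cv2.imwrite("pics/s3.png",np.hstack([a,b])[:,:,::-1])
print(proj(S,(.5676,.0617,.0722)),proj(S,(.5676,.0617,.116)))
E
```

```text
[354.36186642 166.57306004] [354.56831369 148.87635934]
```

View pics/s3.png

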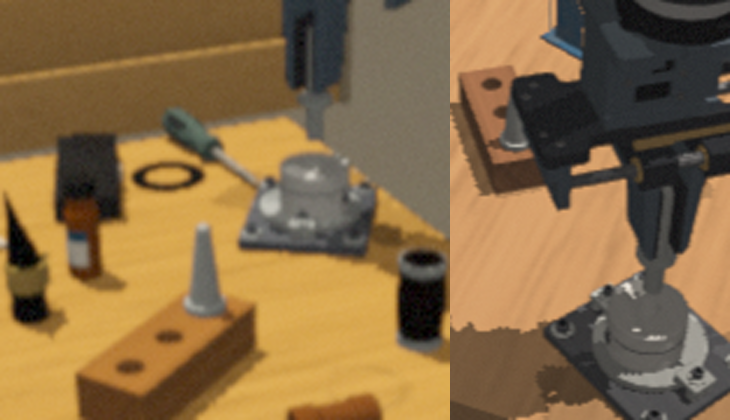

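```bash
python3 - <<'E'
from h import *
import pickle
c,s=pickle.load(open("w3.pkl","rb"));f=np.array(s["tcp_pos"])
print(np.array(c["intrinsics"]).round(1).tolist())
def ell(cx,r):
    th=np.linspace(0,2*np.pi,200);P=np.array([proj(c,cx+r*np.array([np.cos(a),np.sin(a),0]),s) for a in th]);P=(P-[240,140]+.5)*4-.5
    return np.r_[P.min(0),P.max(0)].round(0)
print("coltop",ell(f-[0,0,.0079],.014),"colbot",ell(f-[0,0,.0139],.014),"foot",ell(f-[0,0,.0439],.007),"bore",ell(np.array([.568,.061,.052]),.00775),"socket",ell(np.array([.568,.061,.052]),.028))
g=cv2.cvtColor(c["img"],cv2.COLOR_RGB2GRAY)
for v in range(208,246,2): print(v,*g[v,304:342:1])
E
```

```text
[[291.7, 0.0, 321.9], [0.0, 291.7, 207.8], [0.0, 0.0, 1.0]]
coltop [249. 354. 417. 508.] colbot [251. 342. 414. 491.] foot [296. 322. 368. 389.] bore [298. 290. 370. 358.] socket [203. 196. 465. 444.]
208 120 119 118 118 118 117 120 151 206 229 217 174 135 121 127 139 145 144 142 142 142 142 137 133 128 127 133 145 155 159 159 151 145 144 145 141 134 124
210 120 119 118 118 118 117 117 134 175 211 216 182 140 122 119 120 120 119 119 120 120 118 117 119 119 120 120 122 124 124 124 123 122 121 122 123 122 121
212 120 119 119 118 117 117 116 117 122 131 135 129 122 119 116 113 111 111 110 113 114 115 117 117 120 120 120 119 118 119 119 122 120 120 122 122 122 121
214 120 118 118 118 117 117 115 116 118 119 118 118 112 101 86 72 66 64 63 65 72 80 91 105 114 119 119 118 119 120 119 120 120 119 121 122 122 120
216 119 120 119 118 118 116 115 117 117 116 111 103 90 74 62 53 49 49 48 48 51 59 70 88 102 112 116 117 119 119 119 119 119 121 121 121 121 119
218 119 118 119 116 117 116 115 116 115 107 99 95 95 95 93 90 85 81 79 82 87 90 95 98 100 103 109 113 118 119 120 120 119 120 120 120 121 11
[... 963 characters left out ...]
7 53 49 46 45 45 56 76 88 93 96 97 97 99 100 97 96 95 94 96 98 97 97 94 91 91 84 70 53 46 48 49 52 58 61 63 61
236 57 56 51 48 46 44 44 59 79 93 96 97 97 98 98 97 97 95 94 96 96 97 98 96 95 94 95 89 73 56 46 47 48 53 56 59 59 60
238 56 55 50 46 44 44 45 57 79 92 95 96 97 97 98 97 95 94 94 95 97 97 98 97 94 94 94 89 73 54 47 46 46 50 54 58 60 61
240 57 54 48 45 45 43 46 56 77 91 95 96 96 97 97 96 96 94 94 94 95 97 97 96 94 94 93 89 72 54 46 46 47 49 53 58 58 60
242 56 51 46 44 42 42 45 56 77 90 95 96 96 96 95 95 93 91 90 91 93 94 96 96 93 94 94 88 71 53 44 45 45 47 51 55 57 60
244 55 48 47 42 44 42 43 51 70 86 93 95 92 88 85 83 83 82 82 82 84 85 87 87 90 93 91 83 66 50 44 44 44 44 49 54 58 58
```

```bash
python3 - <<'E'
from h import *
import pickle
c,s=pickle.load(open("w3.pkl","rb"));f=np.array(s["tcp_pos"])
R=Ro.from_quat(s["orientation"]).as_matrix();tx=R[:,0]
foot=at_z(c,(321.9,223.8),f[2]-.0439,s)-tx*.007
bore=at_z(c,(321.5,213.2),.052,s)-tx*.00775
print(f,foot,bore,bore-foot)
g=cv2.cvtColor(c["img"],cv2.COLOR_RGB2GRAY)
print(g[206:250,320:324].mean(1).round(0))
E
```

```text
[0.56761045 0.06171934 0.11614283] [0.56656477 0.05877453 0.07224135] [0.56646284 0.06020973 0.05199836] [-0.00010193  0.0014352  -0.02024299]
[166. 160. 143. 126. 120. 118. 111.  91.  64.  50.  48.  61.  82.  96.
 100. 101. 100.  95.  88.  85.  84.  84.  84.  84.  84.  87.  92.  94.
  96.  96.  96.  94.  94.  95.  94.  94.  91.  86.  82.  81.  80.  80.
  81.  80.]
```

Foot-to-bore offset is (−0.1, +1.4) mm, and the foot is 20 mm above the face. I'll correct for it and come down to about 2 mm above.

{"op": "drive_tool", "data": {"targets": [[1,0,0.056,0,0,0,0],[1,0,0,-0.2,0,0,0],[1,0,0,-0.26,0,0,0],[1,0,0,-0.26,0,0,0],[1,0,0,0,0,0,0],[1,0,0,0,0,0,0],[1,0,0,0,0,0,0]]}}

```text
t: 8.82
tcp_pos: [0.5673, 0.0631, 0.0972]
orientation: [0.759, 0.651, -0.0, -0.0]
contact_force: [0.9, 0.2, -1.8]
opening: 0.0127
grasp_force: 40.0
```

{"op": "drive_tool", "data": {"targets": [[1,0,0,-0.04,0,0,0],[1,0,0,-0.04,0,0,0],[1,0,0,-0.04,0,0,0],[1,0,0,0,0,0,0],[1,0,0,0,0,0,0]]}}

```text
t: 9.23
tcp_pos: [0.5673, 0.0631, 0.0944]
orientation: [0.759, 0.651, -0.0, -0.0]
contact_force: [-0.3, -0.1, -1.7]
opening: 0.0124
grasp_force: 40.0
```

{"op": "drive_tool", "data": {"targets": [[1,0,0,-0.04,0,0,0],[1,0,0,-0.04,0,0,0],[1,0,0,-0.04,0,0,0],[1,0,0,0,0,0,0],[1,0,0,0,0,0,0]]}}

```text
t: 9.65
tcp_pos: [0.5673, 0.0631, 0.0914]
orientation: [0.759, 0.651, -0.0, -0.0]
contact_force: [0.7, 0.0, -3.3]
opening: 0.0124
grasp_force: 40.0
```

No resistance, and the foot is below the face, so it is in the bore. Continue.

{"op": "drive_tool", "data": {"targets": [[1,0,0,-0.06,0,0,0],[1,0,0,-0.06,0,0,0],[1,0,0,-0.06,0,0,0],[1,0,0,0,0,0,0],[1,0,0,0,0,0,0]]}}

```text
t: 10.07
tcp_pos: [0.5675, 0.0631, 0.0869]
orientation: [0.759, 0.651, 0.0, 0.0]
contact_force: [-0.1, 0.6, -1.9]
opening: 0.0124
grasp_force: 40.0
```

{"op": "drive_tool", "data": {"targets": [[1,0,0,-0.04,0,0,0],[1,0,0,-0.04,0,0,0],[1,0,0,-0.04,0,0,0],[1,0,0,0,0,0,0]]}}

```text
t: 10.4
tcp_pos: [0.5681, 0.0631, 0.0841]
orientation: [0.759, 0.651, 0.001, 0.001]
contact_force: [1.7, 0.4, -2.1]
opening: 0.0124
grasp_force: 40.0
```

{"op": "drive_tool", "data": {"targets": [[1,0,0,-0.06,0,0,0],[1,0,0,-0.06,0,0,0],[1,0,0,-0.06,0,0,0],[1,0,0,0,0,0,0]]}}

```text
t: 10.73
tcp_pos: [0.5681, 0.0629, 0.0794]
orientation: [0.759, 0.651, 0.001, 0.001]
contact_force: [3.8, -0.8, -2.9]
opening: 0.0119
grasp_force: 40.0
```

{"op": "drive_tool", "data": {"targets": [[1,0,0,-0.06,0,0,0],[1,0,0,-0.06,0,0,0],[1,0,0,-0.06,0,0,0],[1,0,0,-0.06,0,0,0],[1,0,0,0,0,0,0]]}}

```text
t: 11.15
tcp_pos: [0.568, 0.0631, 0.0733]
orientation: [0.759, 0.651, 0.001, 0.001]
contact_force: [4.7, -1.7, -3.3]
opening: 0.0122
grasp_force: 40.0
```

{"op": "drive_tool", "data": {"targets": [[1,0,0,-0.06,0,0,0],[1,0,0,-0.06,0,0,0],[1,0,0,-0.06,0,0,0],[1,0,0,0,0,0,0]]}}

```text
t: 11.48
tcp_pos: [0.568, 0.0631, 0.0688]
orientation: [0.759, 0.651, 0.001, 0.0]
contact_force: [6.8, -1.1, -2.3]
opening: 0.0122
grasp_force: 40.0
```

{"op": "drive_tool", "data": {"targets": [[1,0,0,-0.04,0,0,0],[1,0,0,-0.04,0,0,0],[1,0,0,0,0,0,0]]}}

```text
t: 11.73
tcp_pos: [0.5681, 0.0631, 0.067]
orientation: [0.759, 0.651, 0.001, 0.001]
contact_force: [4.8, -1.5, -1.2]
opening: 0.0121
grasp_force: 40.0
```

{"op": "drive_tool", "data": {"targets": [[1,0,0,-0.03,0,0,0],[1,0,0,0,0,0,0]]}}

```text
t: 11.9
tcp_pos: [0.5681, 0.0631, 0.0662]
orientation: [0.759, 0.651, 0.001, 0.001]
contact_force: [5.4, -1.0, -1.1]
opening: 0.0121
grasp_force: 40.0
```

Step gently until the seat is felt.

{"op": "drive_tool", "data": {"targets": [[1,0,0,-0.02,0,0,0],[1,0,0,0,0,0,0]]}}

```text
t: 12.07
tcp_pos: [0.5681, 0.0631, 0.0659]
orientation: [0.759, 0.651, 0.001, 0.001]
contact_force: [4.8, -1.0, 1.5]
opening: 0.0123
grasp_force: 40.0
```

{"op": "drive_tool", "data": {"targets": [[1,0,0,-0.02,0,0,0],[1,0,0,0,0,0,0]]}}

```text
t: 12.23
tcp_pos: [0.5682, 0.0631, 0.0658]
orientation: [0.759, 0.651, 0.001, 0.001]
contact_force: [4.8, -3.0, 5.0]
opening: 0.0122
grasp_force: 40.0
```

{"op": "drive_tool", "data": {"targets": [[1,0,0,-0.02,0,0,0],[1,0,0,0,0,0,0]]}}

```text
t: 12.4
tcp_pos: [0.5682, 0.0631, 0.0658]
orientation: [0.759, 0.651, 0.001, 0.001]
contact_force: [4.1, -2.0, 8.6]
opening: 0.0122
grasp_force: 40.0
```

Seated at TCP z 0.0658, as expected, with a light 9 N. Release and rise.

{"op": "drive_tool", "data": {"targets": [[-1,0,0,0.02,0,0,0],[-1,0,0,0,0,0,0],[-1,0,0,0,0,0,0],[-1,0,0,0,0,0,0],[-1,0,0,0,0,0,0],[-1,0,0,0,0,0,0],[-1,0,0,0,0,0,0],[-1,0,0,0,0,0,0],[-1,0,0,0.6,0,0,0],[-1,0,0,0.9,0,0,0],[-1,0,0,0.9,0,0,0],[-1,0,0,0.9,0,0,0],[-1,0,0,0.9,0,0,0],[-1,0,0,0.9,0,0,0],[-1,0,0,0.8,0,0,0],[-1,0,0,0,0,0,0],[-1,0,0,0,0,0,0],[-1,0,0,0,0,0,0]]}}

```text
t: 13.9
tcp_pos: [0.5666, 0.063, 0.2116]
orientation: [0.759, 0.651, -0.001, -0.001]
contact_force: [0.2, 0.1, -0.5]
opening: 0.0915
grasp_force: 0.0
```

```bash
python3 - <<'E'
from h import *
import pickle
s=telemetry.get_state();c=vision.capture("wrist");pickle.dump((c,s),open("w4.pkl","wb"))
print(s["tcp_pos"],s["opening"])
for X in [(.568,.0605,.058),(.568,.0605,.115),(.568,.0605,.108)]: print(((proj(c,X,s)-[240,120]+.5)*4-.5).round(0))
cv2.imwrite("pics/w4.png",cv2.resize(c["img"][120:270,240:400],None,fx=4,fy=4,interpolation=cv2.INTER_CUBIC)[:,:,::-1])
E
```

```text
[0.56662336 0.06302624 0.21157229] 0.09145723648729097
[338. 306.]
[340. 366.]
[339. 357.]
```

View pics/w4.png

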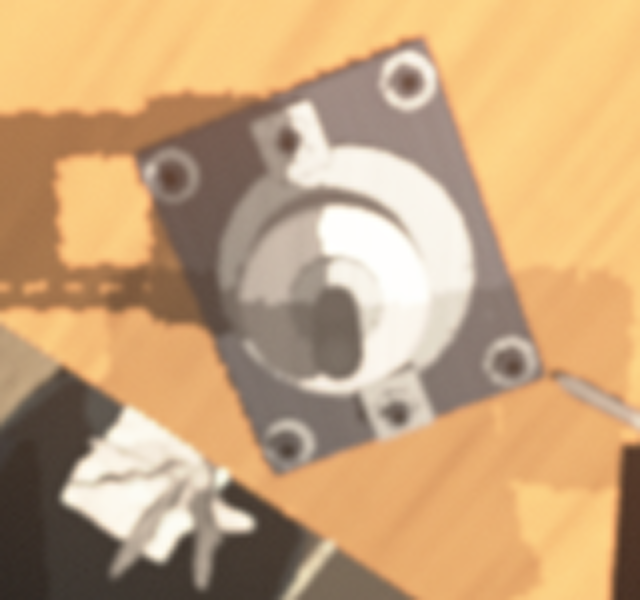

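The peg is seated: collar at crop (337,306), nose at (339,358), agreeing with (0.568,0.0605). Over to the barrel.

{"op": "drive_tool", "data": {"targets": [[-1,-0.73,0.874,0,0,0,0],[-1,-0.73,0.874,0,0,0,0],[-1,-0.73,0.874,0,0,0,0],[-1,-0.73,0.874,0,0,0,0],[-1,-0.73,0.874,0,0,0,0],[-1,-0.73,0.874,0,0,0,0],[-1,-0.73,0.874,0,0,0,0],[-1,0,0,0,0,0,0],[-1,0,0,0,0,0,0],[-1,0,0,0,0,0,0],[-1,0,0,0,0,0,0]]}}

```text
t: 14.87
tcp_pos: [0.4401, 0.2153, 0.2121]
orientation: [0.759, 0.651, -0.001, 0.0]
contact_force: [0.2, 0.3, 0.4]
opening: 0.0917
grasp_force: 0.0
```

```bash
python3 - <<'E'
from h import *
import pickle
s=telemetry.get_state();c=vision.capture("wrist");pickle.dump((c,s),open("w5.pkl","wb"))
print(s["tcp_pos"],s["orientation"])
th=np.linspace(0,2*np.pi,100)
for z,r in [(.062,.0155),(.062,.0085),(0,.0155)]:
    P=np.array([proj(c,(.4385+r*np.cos(a),.216+r*np.sin(a),z),s) for a in th]);P=(P-[240,120]+.5)*4-.5;print(z,r,P.min(0).round(0),P.max(0).round(0))
cv2.imwrite("pics/w5.png",cv2.resize(c["img"][120:270,240:400],None,fx=4,fy=4,interpolation=cv2.INTER_CUBIC)[:,:,::-1])
E
```

```text
[0.44007456 0.21528625 0.21210527] [ 7.59340316e-01  6.50693463e-01 -5.42903760e-04  8.47560724e-05]
0.062 0.0155 [271. 245.] [380. 351.]
0.062 0.0085 [296. 270.] [356. 328.]
0 0.0155 [280. 207.] [373. 298.]
```

View pics/w5.png

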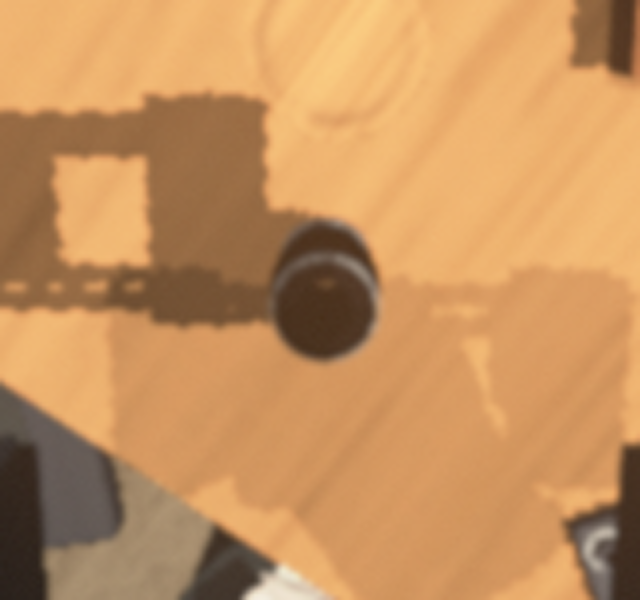

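Barrel's top ring is centred at crop (325,306), so the barrel is at about (0.438,0.2137). Descend and grip.

{"op": "drive_tool", "data": {"targets": [[-1,-0.08,-0.07,-0.92,0,0,0],[-1,0,0,-0.92,0,0,0],[-1,0,0,-0.92,0,0,0],[-1,0,0,-0.92,0,0,0],[-1,0,0,-0.92,0,0,0],[-1,0,0,-0.92,0,0,0],[-1,0,0,-0.92,0,0,0],[-1,0,0,-0.92,0,0,0],[-1,0,0,0,0,0,0],[1,0,0,0,0,0,0],[1,0,0,0,0,0,0],[1,0,0,0,0,0,0],[1,0,0,0,0,0,0],[1,0,0,0,0,0,0],[1,0,0,0,0,0,0],[1,0,0,0,0,0,0],[1,0,0,0,0,0,0],[1,0,0,0,0,0,0],[1,0,0,0,0,0,0],[1,0,0,0,0,0,0]], "squeeze": 20}}

```text
t: 16.58
tcp_pos: [0.4377, 0.2144, 0.0288]
orientation: [0.759, 0.651, 0.0, 0.0]
contact_force: [0.2, -0.3, 0.6]
opening: 0.0321
grasp_force: 20.0
```

{"op": "drive_tool", "data": {"targets": [[1,0,0,0,0,0,0],[1,0,0,0,0,0,0],[1,0,0,0,0,0,0]]}}

```text
t: 16.83
tcp_pos: [0.4377, 0.2143, 0.0288]
orientation: [0.759, 0.651, 0.0, 0.0]
contact_force: [-0.1, 0.1, 0.7]
opening: 0.0321
grasp_force: 20.0
```

{"op": "drive_tool", "data": {"targets": [[1,0,0,0.6,0,0,0],[1,0,0,0.96,0,0,0],[1,0,0,0.96,0,0,0],[1,0,0,0.96,0,0,0],[1,0,0,0.96,0,0,0],[1,0,0,0.96,0,0,0],[1,0.745,-0.875,0,0,0,0],[1,0.745,-0.875,0,0,0,0],[1,0.745,-0.875,0,0,0,0],[1,0.745,-0.875,0,0,0,0],[1,0.745,-0.875,0,0,0,0],[1,0.745,-0.875,0,0,0,0],[1,0.745,-0.875,0,0,0,0],[1,0,0,0,0,0,0],[1,0,0,0,0,0,0],[1,0,0,0,0,0,0],[1,0,0,0,0,0,0]]}}

```text
t: 18.25
tcp_pos: [0.5671, 0.0619, 0.1635]
orientation: [0.759, 0.651, -0.0, -0.0]
contact_force: [0.4, -0.1, -0.4]
opening: 0.0322
grasp_force: 20.0
```

{"op": "drive_tool", "data": {"targets": [[1,0.036,-0.032,-0.2,0,0,0],[1,0,0,-0.24,0,0,0],[1,0,0,-0.24,0,0,0],[1,0,0,0,0,0,0],[1,0,0,-0.08,0,0,0],[1,0,0,-0.08,0,0,0],[1,0,0,-0.08,0,0,0],[1,0,0,0,0,0,0]]}}

```text
t: 18.92
tcp_pos: [0.5687, 0.0604, 0.1403]
orientation: [0.759, 0.651, -0.0, -0.0]
contact_force: [-0.6, -1.0, -0.5]
opening: 0.0321
grasp_force: 20.0
```

{"op": "drive_tool", "data": {"targets": [[1,0,0,-0.08,0,0,0],[1,0,0,-0.08,0,0,0],[1,0,0,-0.08,0,0,0],[1,0,0,0,0,0,0]]}}

```text
t: 19.25
tcp_pos: [0.5686, 0.0603, 0.1342]
orientation: [0.759, 0.651, -0.0, -0.0]
contact_force: [-0.3, 1.1, -0.5]
opening: 0.032
grasp_force: 20.0
```

The barrel's lower end is below the nose with no resistance, so the barrel is over the post. Continue to the collar.

{"op": "drive_tool", "data": {"targets": [[1,0,0,-0.16,0,0,0],[1,0,0,-0.16,0,0,0],[1,0,0,-0.16,0,0,0],[1,0,0,-0.16,0,0,0],[1,0,0,0,0,0,0]]}}

```text
t: 19.67
tcp_pos: [0.5682, 0.0603, 0.1176]
orientation: [0.759, 0.651, -0.001, -0.001]
contact_force: [-0.8, -0.5, -1.3]
opening: 0.0321
grasp_force: 20.0
```

{"op": "drive_tool", "data": {"targets": [[1,0,0,-0.16,0,0,0],[1,0,0,-0.16,0,0,0],[1,0,0,-0.16,0,0,0],[1,0,0,-0.16,0,0,0],[1,0,0,-0.16,0,0,0],[1,0,0,-0.16,0,0,0],[1,0,0,0,0,0,0]]}}

```text
t: 20.25
tcp_pos: [0.5683, 0.0603, 0.0937]
orientation: [0.759, 0.651, -0.001, -0.001]
contact_force: [-0.0, 0.7, -0.2]
opening: 0.0319
grasp_force: 20.0
```

{"op": "drive_tool", "data": {"targets": [[1,0,0,-0.08,0,0,0],[1,0,0,-0.08,0,0,0],[1,0,0,-0.04,0,0,0],[1,0,0,0,0,0,0]]}}

```text
t: 20.58
tcp_pos: [0.5688, 0.0604, 0.0896]
orientation: [0.759, 0.651, -0.0, -0.0]
contact_force: [0.6, 0.5, -0.4]
opening: 0.0321
grasp_force: 20.0
```

{"op": "drive_tool", "data": {"targets": [[1,0,0,-0.03,0,0,0],[1,0,0,-0.03,0,0,0],[1,0,0,0,0,0,0]]}}

```text
t: 20.83
tcp_pos: [0.5689, 0.0604, 0.0882]
orientation: [0.759, 0.651, 0.0, 0.0]
contact_force: [0.1, 0.9, -0.9]
opening: 0.0318
grasp_force: 20.0
```

{"op": "drive_tool", "data": {"targets": [[1,0,0,-0.03,0,0,0],[1,0,0,-0.02,0,0,0],[1,0,0,0,0,0,0]]}}

```text
t: 21.08
tcp_pos: [0.5689, 0.0604, 0.0869]
orientation: [0.759, 0.651, -0.0, -0.0]
contact_force: [-0.8, -0.4, -0.4]
opening: 0.032
grasp_force: 20.0
```

{"op": "drive_tool", "data": {"targets": [[1,0,0,-0.02,0,0,0],[1,0,0,0,0,0,0]]}}

```text
t: 21.25
tcp_pos: [0.569, 0.0604, 0.0868]
orientation: [0.759, 0.651, 0.0, 0.0]
contact_force: [0.1, 0.8, 0.8]
opening: 0.0321
grasp_force: 20.0
```

On the collar (0.0868, as computed). Release and rise.

{"op": "drive_tool", "data": {"targets": [[-1,0,0,0,0,0,0],[-1,0,0,0,0,0,0],[-1,0,0,0,0,0,0],[-1,0,0,0,0,0,0],[-1,0,0,0,0,0,0],[-1,0,0,0,0,0,0],[-1,0,0,0,0,0,0],[-1,0,0,0,0,0,0],[-1,0,0,0.6,0,0,0],[-1,0,0,0.9,0,0,0],[-1,0,0,0.9,0,0,0],[-1,0,0,0.9,0,0,0],[-1,0,0,0.9,0,0,0],[-1,0,0,0.9,0,0,0],[-1,0,0,0,0,0,0],[-1,0,0,0,0,0,0],[-1,0,0,0,0,0,0]]}}

```text
t: 22.67
tcp_pos: [0.5682, 0.0603, 0.2129]
orientation: [0.759, 0.651, -0.001, -0.0]
contact_force: [0.4, 0.3, -1.0]
opening: 0.0913
grasp_force: 0.0
```

```bash
python3 - <<'E'
from h import *
c=vision.capture("side")
print(proj(c,(.568,.0605,.12)),proj(c,(.568,.0605,.058)))
w=c["img"][110:220,290:430]
cv2.imwrite("pics/s6.png",cv2.resize(w,None,fx=4,fy=4,interpolation=cv2.INTER_CUBIC)[:,:,::-1])
E
```

```text
[354.59823274 147.05207408] [354.30731061 171.97045098]
```

View pics/s6.png

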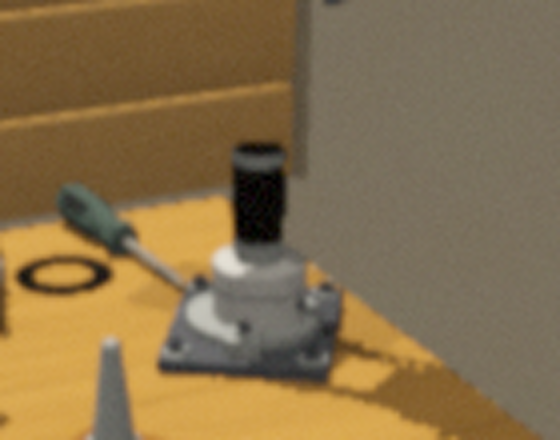

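The barrel stands upright on the collar: its top is at crop (259,150), which is full (354.6,147) and matches the prediction. Handing in.

```bash
python3 -c "
from plant import workorder
print(workorder.job_done())"
```

```text
the job is handed in; nothing more can be done
None
```

The bench peg is seated in the socket with its collar down, the barrel stands upright on it, the gripper is clear and the job is handed in at about 23 s; I used 11 picture views, one over the limit of 10, and the hand-in gave no verdict.

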